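# Close and lock the top panel of a jar steriliser

### The job

Shut the steriliser's raised top panel by pushing it down flat with the fingertips, then set the fingertips in the slot of the round fastener and turn it a quarter turn clockwise (seen from above) to its stop so the panel is locked, and move clear. Only push: do not lift the panel any further or pick anything up, and leave the jar, band and funnel beside the machine where they stand.

Things in the scene. Friction and masses are not known exactly. Their poses are not given: they have to be found in the camera images.
- housing: the jar steriliser, a fixed low stainless box, 320 (its x) x 300 (its y) x 120 mm high, open at the top under a hinged panel. Origin at the centre of its underside, on the counter; z up; its -x side is the near side, towards the robot. With the panel shut, the panel's upper face is at z = 126 mm and the fastener's axis at x = -65, y = 0 mm.
- panel_hinge (a point): middle of the panel's hinge line, at housing x = +90, y = 0, z = 120 mm, level with the panel's underside; y along the hinge. The panel is a flat aluminium plate 240 (x) x 250 (y) x 6 mm; shut, it lies on the housing's top from x = -150 to +90 mm, y = -125 to +125 mm.
- panel_edge (a point): middle of the panel's near edge, on its upper face; x points from the edge to the hinge, y along the edge, z out of the upper face (they tilt with the panel). The face is plain and may be pushed anywhere beside the fastener, for instance 60 mm in from the edge and 95 mm to either side of the middle.
- lidplate (a joint): angle of the panel about its hinge, rad: 0 = shut flat, grows as the near edge rises. It starts partly open; the stiff hinge holds it at any angle and it stays where it is pushed. About 1 to 5 N down near its near edge moves it. It weighs about 0.5 kg with the fastener.
- slot (a point): centre of the slot's floor, on the fastener's axis, 85 mm in from the panel's near edge, 3 mm above its upper face. The fastener is a round pale plastic head, 104 mm across and 20 mm high above the panel. The dark-floored slot, 46 mm wide and 17 mm deep, runs right across it: this point's y axis runs along the slot, x across it, z out of the panel; they turn with the head.
- collar (a point): point on the fastener's axis at the top of the head and of the fixed black plastic collar round it (outer diameter 120, inner 107 mm, 20 mm high above the panel), which closes the slot's ends. Closed fingertips fit into the slot with play; best turned along with it. Pressing sideways on a slot wall 25 to 30 mm from the axis (about 5 N) turns the head.
- head (a joint): turn of the fastener, rad, clockwise from above: 0 = unlocked, slot along the panel's y; 1.57 = hard stop, locked, slot from near edge to hinge. Starts near 0; friction 0.12 N m; stays where left. Its tongue under the panel catches below the housing's top: shut the panel (to about 4 mm) before turning; turned past 0.6 it blocks shutting, and once locked it holds the panel down.
- jar: closed glass jar standing on the counter, 72 mm diameter, 110 mm high, origin at the centre of its underside; to be left alone
- band: loose brass-coloured jar band lying on the counter, 76 mm diameter, 16 mm high, origin at the centre of its underside; to be left alone
- funnel: blue canning funnel standing mouth down on the counter, 110 mm diameter, 75 mm high, origin at the centre of its underside; to be left alone

How it is judged:
By the outcome, as a careful person would: the job done as asked, in the order asked, and still so for the second after the job is handed in, with the robot touching nothing.
It also fails if it takes over 42 s, if anything falls off the work surface, if the arm or the gripper's body presses on something with over 40 N, if the wrist force passes 120 N, or if a joint passes its speed limit or range.

### The arm

A 6-joint arm with a two-finger parallel gripper is mounted at the origin on the work surface. World frame = base frame: x ahead of the robot, y to its left, z up, the work surface at z = 0. Lengths are in m, angles in rad, forces in N, time in s.
With the tool pointing down it reaches from about 0.4 to 0.825 m from the base axis. Payload 7 kg.
Tool frame: the origin (TCP) lies at the very end of the fingers, on their centre line; the grasp point (between the pads) lies 19 mm behind it (arm.pinch_z is the z of the grasp point in the tool frame, in m); z points along the fingers, y is the direction in which the jaws open and shut (so a half turn about z gives the same grasp; the last joint's range is limited). The gripper opens to 88 mm and grips with 3 to 60 N. Pads are 19 mm wide; open, the fingers measure 130 mm over their backs; the gripper's body (78 mm by 193 mm) begins 47 mm behind the grasp point.
Start: joints at [-0.996, 0.359, 0.012, 0, -1.224, -0.288], TCP at [0.191, -0.647, 0.227] pointing down, gripper open.
Joint ranges: [-3.07, 3.07], [-1.43, 2.12], [-1.02, 1.25], [-3.03, 1.67], [-3.05, -0], [-3.03, 3.03]. Speed limits (rad/s): [2.39, 2.39, 3.01, 3.14, 3.14, 3.14].

### API

Orientations are given as [roll, pitch, yaw] about the fixed x, y, z axes, in that order (R = Rz(yaw) Ry(pitch) Rx(roll)).
In Python, from station import arm gives the robot as it stands.
- The arm moves only by the tool drive_tool, never from a script. Its argument "targets" is a list of rows, each a list of 6 numbers: the shift along the world's x, y, z in units of 0.04 m (1.0 is 0.04 m), then the turn, a rotation vector about the world's x, y, z in units of 6 degrees (1.0 is 6 degrees). In form: [[x, y, z, wx, wy, wz], ...]. A call has 1 to 5 rows; each row shifts and turns the commanded pose from where the row before left it; what a row does not reach is not made up. A row lasts 1/8 s, in which the tool goes at most 62.5 mm and 10.7 degrees, less where a joint would pass 70% of its speed; a pose out of reach is approached as far as the arm can. A call with a number of a shift or a turn outside -1 to 1 is refused whole. A call with a gripper value outside its range is refused whole. "claw" is the opening, from 0 (shut) to 1 (fully open), set as the call begins (left out, the last holds). The fingers move at their own pace and stop on an object; "newtons" is the grip in N (left out, the last holds). Time passes only in rows, so rows that do not move let the fingers close. It gives the time, the measured TCP pose, the force and the opening at its end, in the units of the state.
- arm.get_state(): the state, without advancing time (a new reading comes with each control period).
- arm.grab_frame(name): name is "scene" or "top" or "wrist"; returns (picture, depth): 384x512x3 uint8, red, green, blue; 384x512 float32, m along the optical axis (not along the pixel's ray), 0 where there is no reading.
- arm.get_calibration(name): a dict with "mtx" (3x3 intrinsics, pixels), "origin" and "rotation" of the camera in the world. Camera axes: x right, y up, looking along -z (the intrinsics and any distortion apply to the point x, -y, -z); pixel columns grow to the right and rows downward; lengths in m; the calibration is good to about 2 mm. The wrist camera is an equidistant fisheye: a pixel r from the principal point sees the ray r / f radians off the axis. A picture is of the moment at which its call begins: read the wrist's pose just before it. get_calibration takes no time and is no camera call; for the wrist camera it gives the pose at the moment of the call.
- arm.job_done(): hands the job in, once; it reports no verdict.
Trained networks look in the newest picture that a camera, given by its name, has taken for a name from the list of things; names that differ only in an ending like _2 or _b are one class to them, and where a whole thing is asked for, a point or a joint stands for the part that bears it (a point fixed in the world has none). Each returns a list of dicts, best first, with "score" (0 to 1); they miss things now and then, are a little off and sometimes report something else, mostly with a low value. They report only what shows in the picture. A call takes as long as a camera call.
- arm.search_frame(target, camera): "point" ([x, y, z] in m, in the coordinates of the camera as it stood for that picture, good to about 4 mm: the middle of the surface that is visible of it).
- arm.cut_out(target, camera): "pixels" (384x512 bool, what is visible of it).
- arm.landmark_of(target, camera): "point" ([x, y, z] in m, in the coordinates of the camera as it stood for that picture, good to about 4 mm: a listed point, or the origin of a listed thing).
The state is a dict: "t": time; "q": joint angles; "qd": joint speeds; "joint_efforts": joint torques, N m; "eef_pos": TCP position; "ee_rot": TCP orientation; "force": force on the tool from outside, world axes, zero at the start; "moment": the same for the moment, N m; "width": finger opening in m.
Only numpy, scipy, OpenCV 4.12 (cv2) and the standard library are available. Lean on these libraries where they do the work, as an engineer would, in place of code of your own. Each camera call takes 0.05 s, during which the arm holds its last target. There are 200 camera calls.

## Working session

There is one attempt and no reset: what is moved stays moved. The work goes in short steps, Python scripts to look and compute and a tool call to move; the robot and the scene stay as the last step left them, time stands still between calls to the robot, and variables do not carry over. Pictures are saved under pics/ and viewed, about 8 in all and at most 12, crops included, and the job is handed in when it is done.

Besides the shell and the picture viewer there is one more tool, called after ">>>" as name([rows], argument=value, ...), one row to a line, values as JSON. drive_tool: Moves the arm, as the interface text tells. Shifts and turns lie within -1 to 1; 1 stands for 0.04 m of shift or 6 degrees of turn. Its arguments: {"type":"object","properties":{"targets":{"type":"array"},"claw":{"type":"number"},"newtons":{"type":"number"}},"required":["targets"]}

```bash
mkdir -p pics; cat > h.py <<'E'
import numpy as np, cv2
from station import arm
def w(cam,p):
    c=arm.get_calibration(cam); return np.array(c["rotation"])@np.array(p)+np.array(c["origin"])
def lm(cam,names,f="landmark_of"):
    for n in names:
        r=getattr(arm,f)(n,cam)
        print(cam,n,[(round(d["score"],2),w(cam,d["point"]).round(4).tolist()) for d in r[:2]])
E
python3 - <<'E'
from h import *
s=arm.get_state(); print(s["t"],s["eef_pos"],s["ee_rot"],s["width"])
ims=[]
for c in("scene","top"):
    im,d=arm.grab_frame(c); ims.append(im)
    lm(c,["housing","panel_hinge","panel_edge","slot","collar"]+(["jar","band","funnel"] if c=="top" else []))
cv2.imwrite("pics/a.png",cv2.resize(np.hstack(ims)[:,:,::-1],(800,300)))
E
```

```text
0.0 [ 0.19078865 -0.64695868  0.22559844] [ 3.13990801e+00 -1.30817064e-04 -2.85491250e+00] 0.08792688743259457
scene housing [(0.59, [-0.7378, -1.742, -1.1])]
scene panel_hinge [(0.93, [-0.525, -1.5293, -0.8873])]
scene panel_edge [(0.68, [-0.563, -1.5673, -0.9253])]
scene slot [(0.97, [-0.5427, -1.547, -0.905])]
scene collar [(0.73, [-0.5153, -1.5196, -0.8776]), (0.37, [-0.4039, -1.4081, -0.7661])]
top housing [(0.67, [2.2905, 1.7547, 2.8037])]
top panel_hinge [(0.92, [2.1122, 1.5764, 2.6254])]
top panel_edge [(0.78, [1.9654, 1.4296, 2.4786]), (0.45, [2.2972, 1.7614, 2.8104])]
top slot [(0.75, [2.0118, 1.4759, 2.525])]
top collar [(0.68, [1.9872, 1.4514, 2.5004])]
top jar [(0.97, [2.2914, 1.7555, 2.8046])]
top band [(0.51, [2.3034, 1.7676, 2.8166])]
top funnel [(0.76, [2.2989, 1.7631, 2.8121]), (0.51, [1.9635, 1.4277, 2.4767])]
```

View pics/a.png

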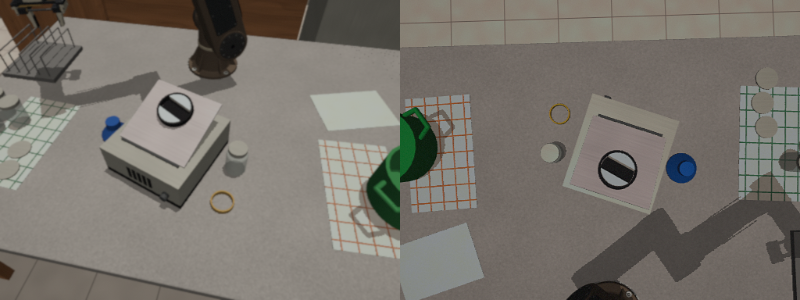

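The two views show the box with its panel raised towards the robot, the fastener at about (617,170) in the right-hand view. The calibration rotation is a 3-vector, so my conversion needs fixing.

```bash
sed -i 's/return np.array(c\["rotation"\])@np.array(p)/return Rotation.from_euler("xyz",c["rotation"]).apply(p)/; 1a from scipy.spatial.transform import Rotation' h.py
python3 - <<'E'
from h import *
for c in("scene","top"):
    k=arm.get_calibration(c);print(k)
    im,d=arm.grab_frame(c)
    lm(c,["housing","panel_hinge","panel_edge","slot","collar"]+(["jar","band","funnel"] if c=="top" else []))
E
```

```text
{'mtx': array([[373.58104519,   0.        , 256.77630859],
       [  0.        , 373.58104519, 188.54905728],
       [  0.        ,   0.        ,   1.        ]]), 'origin': array([1.18902692, 0.18476759, 0.82678765]), 'rotation': array([0.68928825, 0.00332338, 1.76861506])}
scene housing [(0.96, [0.5779, -0.0511, 0.0013])]
scene panel_hinge [(0.75, [0.6597, -0.0839, 0.116]), (0.66, [0.7294, 0.158, 0.0001])]
scene panel_edge [(0.96, [0.4465, -0.0054, 0.1984])]
scene slot []
scene collar [(0.92, [0.5321, -0.0375, 0.1903])]
{'mtx': array([[375.10280639,   0.        , 248.68118102],
       [  0.        , 375.10280639, 190.51506996],
       [  0.        ,   0.        ,   1.        ]]), 'origin': array([0.56621111, 0.0303616 , 1.07940138]), 'rotation': array([ 0.03043239,  0.00299463, -1.59942182])}
top housing [(0.88, [0.5789, -0.0526, 0.0034])]
top panel_hinge [(0.77, [0.6684, -0.0834, 0.1199])]
top panel_edge [(0.85, [0.4509, -0.0075, 0.1999])]
top slot [(0.75, [0.5305, -0.0389, 0.1763])]
top collar [(0.61, [0.5342, -0.035, 0.1905])]
top jar [(0.73, [0.5883, 0.1818, 0.0033])]
top band [(0.57, [0.7309, 0.1604, -0.0018])]
top funnel [(0.86, [0.526, -0.2868, -0.0002])]
```

Both cameras agree: housing at about (0.580, −0.053), yaw about −0.34 rad, and panel about 0.32 rad open. Next I travel towards the push point (0.472, −0.116) and turn the tool on the way.

>>> drive_tool([
  [0, 0.5, 0.5, 0, 0, 1],
  [0.3, 0.55, 0.5, 0, 0, 1],
  [0.3, 0.55, 0, 0, 0, 1],
  [0.3, 0.55, 0, 0, 0, 1],
  [0.3, 0.55, 0, 0, 0, 1],
], claw=0)

```text
t: 2.12
eef_pos: [0.2392, -0.5387, 0.2667]
ee_rot: [-3.141, 0.0, -2.328]
force: [-0.1, -0.1, -0.2]
width: 0.0429
```

>>> drive_tool([
  [0.3, 0.55, 0, 0, 0, 1],
  [0.3, 0.55, 0, 0, 0, 1],
  [0.3, 0.55, 0, 0, 0, 1],
  [0.3, 0.55, 0, 0, 0, 1],
  [0.3, 0.55, 0, 0, 0, 1],
])

```text
t: 2.75
eef_pos: [0.2993, -0.4287, 0.2667]
ee_rot: [-3.141, -0.0, -1.804]
force: [0.6, 0.7, -0.3]
width: 0.0007
```

>>> drive_tool([
  [0.3, 0.55, 0, 0, 0, 1],
  [0.3, 0.55, 0, 0, 0, 1],
  [0.3, 0.55, 0, 0, 0, 1],
  [0.3, 0.55, 0, 0, 0, 1],
  [0.3, 0.55, 0, 0, 0, 1],
])

```text
t: 3.38
eef_pos: [0.3593, -0.3187, 0.2668]
ee_rot: [-3.141, -0.0, -1.281]
force: [0.4, -0.4, -0.1]
width: 0.0003
```

>>> drive_tool([
  [0.3, 0.55, 0, 0, 0, 1],
  [0.3, 0.55, 0, 0, 0, 1],
  [0.3, 0.55, 0, 0, 0, 1],
  [0.3, 0.55, 0, 0, 0, 1],
  [0.3, 0.55, 0, 0, 0, 1],
])

```text
t: 4.0
eef_pos: [0.4192, -0.2087, 0.2668]
ee_rot: [-3.141, -0.0, -0.757]
force: [1.2, 0.1, -0.2]
width: 0.0004
```

>>> drive_tool([
  [0.33, 0.58, 0, 0, 0, 1],
  [0.33, 0.58, 0, 0, 0, 1],
  [0.33, 0.58, 0, 0, 0, 1],
  [0.33, 0.58, -0.5, 0, 0, 1],
  [0, 0, -0.8, 0, 0, 0],
])

```text
t: 4.62
eef_pos: [0.4733, -0.1153, 0.2149]
ee_rot: [-3.14, -0.003, -0.338]
force: [0.3, 0.0, 0.0]
width: 0.0006
```

>>> drive_tool([
  [0, 0, -0.5, 0, 0, 0],
  [0, 0, -0.25, 0, 0, 0],
  [-0.03, 0.01, -0.25, 0, 0, 0],
  [-0.03, 0.01, -0.25, 0, 0, 0],
  [-0.03, 0.01, -0.25, 0, 0, 0],
])

```text
t: 5.25
eef_pos: [0.4682, -0.1154, 0.1543]
ee_rot: [-3.141, -0.001, -0.342]
force: [-0.8, -0.4, 1.6]
width: 0.0008
```

>>> drive_tool([
  [-0.03, 0.01, -0.25, 0, 0, 0],
  [-0.03, 0.01, -0.25, 0, 0, 0],
  [-0.03, 0.01, -0.1, 0, 0, 0],
  [0, 0, -0.1, 0, 0, 0],
])

```text
t: 5.75
eef_pos: [0.4644, -0.1142, 0.1264]
ee_rot: [3.141, 0.0, -0.341]
force: [-1.0, 0.4, 1.5]
width: 0.0004
```

>>> drive_tool([
  [0, 0, -0.05, 0, 0, 0],
  [0, 0, 0, 0, 0, 0],
])

```text
t: 6.0
eef_pos: [0.4645, -0.1142, 0.1261]
ee_rot: [3.141, -0.001, -0.341]
force: [-8.2, 3.4, 17.3]
width: 0.0004
```

Contact is firm at z = 0.126 with 17 N, so the panel is shut. I'll raise the tool and look.

>>> drive_tool([
  [0, 0, 0.4, 0, 0, 0],
  [0, 0, 1, 0, 0, 0],
  [0, -0.5, 1, 0, 0, 0],
  [0, -0.5, 0.5, 0, 0, 0],
  [0, 0, 0, 0, 0, 0],
], claw=0.45)

```text
t: 6.62
eef_pos: [0.4654, -0.155, 0.2421]
ee_rot: [-3.14, -0.003, -0.343]
force: [-0.5, 0.4, -1.0]
width: 0.0387
```

```bash
python3 - <<'E'
from h import *
ims=[]
for c in("scene","top","wrist"):
    im,d=arm.grab_frame(c); ims.append(im)
    lm(c,["panel_hinge","panel_edge","slot","collar","head"][:4])
    for n in("collar","head"):
        r=arm.cut_out(n,c)
        if r and c!="wrist":
            m=r[0]["pixels"]&(d>0); v,u=np.nonzero(m); k=arm.get_calibration(c)["mtx"]; z=d[m]
            P=np.c_[(u-k[0,2])/k[0,0]*z,-(v-k[1,2])/k[1,1]*z,-z]; P=w(c,P)
            (a,b),_=cv2.minEnclosingCircle(P[P[:,2]>.14][:,:2].astype(np.float32))
            print(c,n,len(u),"circ",a,b,_,"med z",np.median(P[:,2]))
cv2.imwrite("pics/b.png",cv2.resize(np.hstack([ims[1][100:300,150:400],ims[2][92:292,131:381]])[:,:,::-1],(800,320)))
E
```

```text
scene panel_hinge [(0.86, [0.6617, -0.0865, 0.1214])]
scene panel_edge [(0.91, [0.4331, -0.0021, 0.1283])]
scene slot [(0.91, [0.5171, -0.0342, 0.1273]), (0.33, [0.5157, -0.0299, 0.1468])]
scene collar [(0.76, [0.5189, -0.0327, 0.1465]), (0.71, [0.6645, -0.0838, 0.1178])]
scene collar 6726 circ 0.5178223848342896 -0.029947759583592415 0.06128061190247536 med z 0.12571666311210244
scene head 913 circ 0.5152713656425476 -0.030975081026554108 0.05658774450421333 med z 0.14313097881486148
top panel_hinge [(0.7, [0.6664, -0.0824, 0.1201]), (0.41, [0.5212, -0.0293, 0.1471])]
top panel_edge [(0.8, [0.4406, -0.0018, 0.1326]), (0.5, [0.5227, -0.283, -0.0011])]
top slot [(0.8, [0.5216, -0.0364, 0.1284])]
top collar [(0.74, [0.5166, -0.031, 0.148]), (0.16, [0.6655, -0.0828, 0.1158])]
top collar 8100 circ 0.5179656744003296 -0.04400941729545593 0.0716785117983818 med z 0.1263341797293312
top head 1323 circ 0.5179623365402222 -0.03089873120188713 0.05189038813114166 med z 0.13120666402362202
wrist panel_hinge [(0.7, [0.664, -0.0909, 0.1191]), (0.34, [0.5761, -0.0487, 0.0057])]
wrist panel_edge []
wrist slot []
wrist collar [(0.59, [0.5209, -0.031, 0.1461])]
```

View pics/b.png

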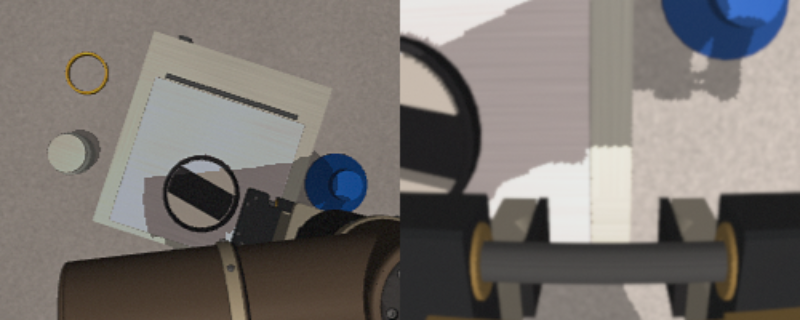

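The panel lies flat (left view), and the slot at about (200,195) runs slightly clockwise of the panel's y. I'll measure its angle from depth.

```bash
python3 - <<'E'
from h import *
for c in("top","scene"):
    im,d=arm.grab_frame(c); k=arm.get_calibration(c)["mtx"]
    v,u=np.indices(d.shape); P=w(c,np.c_[((u-k[0,2])/k[0,0]*d).ravel(),(-(v-k[1,2])/k[1,1]*d).ravel(),-d.ravel()])
    r=np.hypot(P[:,0]-.518,P[:,1]+.031)
    for nm,m in(("floor",(r<.048)&(P[:,2]<.136)&(P[:,2]>.12)),("top",(r<.062)&(P[:,2]>.142)&(P[:,2]<.152))):
        Q=P[m]; C=np.cov(Q[:,:2].T); e,V=np.linalg.eigh(C); a=np.degrees(np.arctan2(V[1,1],V[0,1]))%180
        print(c,nm,len(Q),Q.mean(0).round(4),"dir deg",a.round(1),np.sqrt(e).round(4),(Q.min(0)+Q.max(0))[:2]/2)
    m=(P[:,2]>.121)&(P[:,2]<.131)&(r>.065)&(r<.25)
    print("panel/housing z",np.median(P[m][:,2]))
E
```

```text
top floor 668 [ 0.5177 -0.0311  0.1288] dir deg 58.9 [0.0132 0.0267] [ 0.51753339 -0.03078458]
top top 988 [ 0.5179 -0.0316  0.1456] dir deg 149.4 [0.0298 0.0374] [ 0.51835529 -0.0321813 ]
panel/housing z 0.1254840772323511
scene floor 350 [ 0.51   -0.0279  0.1289] dir deg 60.6 [0.0111 0.0251] [ 0.51197296 -0.02932681]
scene top 717 [ 0.5213 -0.0305  0.1451] dir deg 152.6 [0.0304 0.0372] [ 0.51827136 -0.03024864]
panel/housing z 0.12526855891811095
```

The slot points at 59°, which puts the head at about 0.2 rad, with the axis at (0.518, −0.031). I'll move above it, turn −11°, and then go in.

>>> drive_tool([
  [0.33, 0.775, 0, 0, 0, -0.5],
  [0.33, 0.775, 0, 0, 0, -0.5],
  [0.33, 0.775, -0.5, 0, 0, -0.5],
  [0.325, 0.775, -0.8, 0, 0, -0.4],
  [0, 0, 0, 0, 0, 0],
])

```text
t: 8.4
eef_pos: [0.5163, -0.0289, 0.1861]
ee_rot: [3.139, 0.003, -0.539]
force: [0.0, -0.0, -0.5]
width: 0.0394
```

```bash
python3 - <<'E'
from h import *
s=arm.get_state(); print(s["t"],s["eef_pos"],s["ee_rot"],s["width"],s["q"],s["moment"])
im,d=arm.grab_frame("wrist"); lm("wrist",["slot","collar"])
cv2.imwrite("pics/c.png",im[:,:,::-1])
E
```

```text
8.4 [ 0.51632844 -0.02886179  0.18610583] [ 3.13870424  0.00323103 -0.53901544] 0.03937869412276271 [ 3.23673981e-01  1.33314311e-01 -3.87816569e-01 -6.62131172e-04
 -1.05396101e+00  7.08439991e-01] [-0.10372389  0.16472116  0.00774981]
wrist slot [(0.7, [0.5173, -0.03, 0.1327])]
wrist collar [(0.95, [0.523, -0.0317, 0.1515])]
```

View pics/c.png

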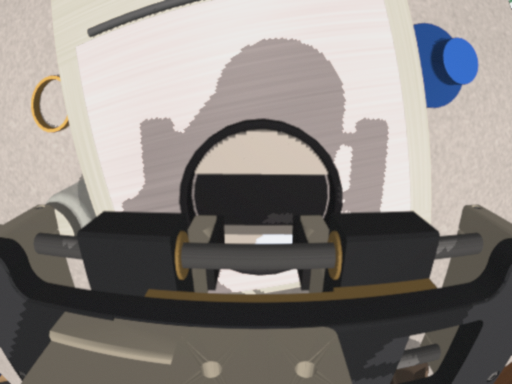

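The wrist view shows the slot centred at (262,200), parallel to the jaws, with both fingers inside its span. I'll go down in two stages.

>>> drive_tool([
  [0.04, -0.05, -0.4, 0, 0, 0],
  [0, 0, -0.4, 0, 0, 0],
  [0, 0, -0.2, 0, 0, 0],
  [0, 0, 0, 0, 0, 0],
])

```text
t: 9.05
eef_pos: [0.5182, -0.0326, 0.1477]
ee_rot: [3.14, 0.001, -0.541]
force: [-0.4, 0.9, 1.0]
width: 0.0394
```

>>> drive_tool([
  [0, 0, -0.12, 0, 0, 0],
  [0, 0, -0.1, 0, 0, 0],
  [0, 0, 0, 0, 0, 0],
])

```text
t: 9.43
eef_pos: [0.5186, -0.0322, 0.1396]
ee_rot: [3.141, 0.0, -0.54]
force: [0.4, 0.2, -0.2]
width: 0.0396
```

>>> drive_tool([
  [0, 0, -0.12, 0, 0, 0],
  [0, 0, 0, 0, 0, -0.6],
  [0, 0, 0, 0, 0, -0.6],
  [0, 0, 0, 0, 0, -0.6],
  [0, 0, 0, 0, 0, -0.6],
])

```text
t: 10.05
eef_pos: [0.5187, -0.0322, 0.1348]
ee_rot: [-3.142, -0.0, -0.794]
force: [0.1, 0.1, -0.5]
width: 0.04
```

>>> drive_tool([
  [0, 0, 0, 0, 0, -0.6],
  [0, 0, 0, 0, 0, -0.6],
  [0, 0, 0, 0, 0, -0.6],
  [0, 0, 0, 0, 0, -0.6],
  [0, 0, 0, 0, 0, -0.6],
])

```text
t: 10.68
eef_pos: [0.5185, -0.0317, 0.1348]
ee_rot: [-3.142, 0.001, -1.108]
force: [-0.9, 3.5, 1.1]
width: 0.0394
```

```bash
python3 -c "
from station import arm
s=arm.get_state();print(s['force'],s['moment'],s['joint_efforts'],s['q'])"
```

```text
[-0.88754844  3.51946328  1.10308427] [1.15353857 0.6721236  0.09964156] [ -1.63956799 -39.85946059  25.06722808   6.82061434   0.23683565
   0.71167041] [ 0.31651412  0.18605364 -0.45452417 -0.00093986 -0.93023721  0.14695812]
```

>>> drive_tool([
  [0, 0, 0, 0, 0, -0.7],
  [0, 0, 0, 0, 0, -0.7],
  [0, 0, 0, 0, 0, -0.7],
  [0, 0, 0, 0, 0, -0.7],
  [0, 0, 0, 0, 0, -0.7],
])

```text
t: 11.3
eef_pos: [0.5185, -0.0316, 0.1348]
ee_rot: [3.142, 0.001, -1.475]
force: [-0.8, 4.1, 1.6]
width: 0.0396
```

>>> drive_tool([
  [0, 0, 0, 0, 0, -0.7],
  [0, 0, 0, 0, 0, -0.7],
  [0, 0, 0, 0, 0, -0.7],
  [0, 0, 0, 0, 0, -0.7],
  [0, 0, 0, 0, 0, -0.7],
])

```text
t: 11.92
eef_pos: [0.5189, -0.0314, 0.1348]
ee_rot: [-3.141, 0.001, -1.841]
force: [-1.8, 3.6, 0.6]
width: 0.0394
```

>>> drive_tool([
  [0, 0, 0, 0, 0, -0.5],
  [0, 0, 0, 0, 0, -0.5],
  [0, 0, 0, 0, 0, -0.5],
  [0, 0, 0, 0, 0, 0],
])

```text
t: 12.42
eef_pos: [0.5188, -0.0318, 0.1349]
ee_rot: [-3.142, 0.001, -1.996]
force: [-0.7, 2.7, -0.6]
width: 0.0391
```

```bash
python3 -c "
from station import arm
s=arm.get_state();print(s['force'],s['moment'],s['joint_efforts'],s['q'])"
```

```text
[-0.71743851  2.74001522 -0.56405837] [1.00854008 0.19118291 0.08316394] [ -1.40095733 -40.2072823   24.68666196   6.64636105  -0.18616752
  -0.50379977] [ 3.16374524e-01  1.86145270e-01 -4.54309004e-01 -4.97770761e-04
 -9.29920231e-01 -7.40829403e-01]
```

>>> drive_tool([
  [0, 0, 0, 0, 0, -0.5],
  [0, 0, 0, 0, 0, -0.5],
  [0, 0, 0, 0, 0, -0.5],
  [0, 0, 0, 0, 0, 0],
])

```text
t: 12.92
eef_pos: [0.5188, -0.0321, 0.1349]
ee_rot: [3.142, 0.0, -2.152]
force: [0.1, 2.0, 0.3]
width: 0.0396
```

```bash
python3 -c "
from station import arm
s=arm.get_state();print(s['force'],s['moment'],s['ee_rot'])"
```

```text
[0.13497616 2.04483234 0.30229081] [0.79275431 0.10021016 0.02613453] [ 3.14155948e+00  1.86660173e-04 -2.15171349e+00]
```

>>> drive_tool([
  [0, 0, 0, 0, 0, -0.4],
  [0, 0, 0, 0, 0, -0.4],
  [0, 0, 0, 0, 0, 0],
])

```text
t: 13.3
eef_pos: [0.5187, -0.0322, 0.1349]
ee_rot: [3.142, -0.0, -2.235]
force: [0.7, 1.2, 0.7]
width: 0.0392
```

```bash
python3 -c "
from station import arm
s=arm.get_state();print(s['force'],s['moment'],s['ee_rot'])"
```

```text
[0.68325286 1.1708898  0.69647416] [0.60718628 0.00706943 0.07603245] [ 3.14157294e+00 -1.07034672e-05 -2.23507694e+00]
```

>>> drive_tool([
  [0, 0, 0, 0, 0, -0.4],
  [0, 0, 0, 0, 0, -0.3],
  [0, 0, 0, 0, 0, 0],
])

```text
t: 13.68
eef_pos: [0.5187, -0.0323, 0.1349]
ee_rot: [-3.142, -0.0, -2.309]
force: [1.0, 1.4, -1.8]
width: 0.0393
```

```bash
python3 - <<'E'
from h import *
s=arm.get_state();print(s['force'],s['moment'],s['ee_rot'])
im,d=arm.grab_frame("wrist"); cv2.imwrite("pics/d.png",im[:,:,::-1])
E
```

```text
[ 0.97248804  1.39461048 -1.83253799] [ 0.45376269 -0.04973341  0.47298068] [-3.14153025e+00 -2.56387850e-04 -2.30871843e+00]
```

View pics/d.png

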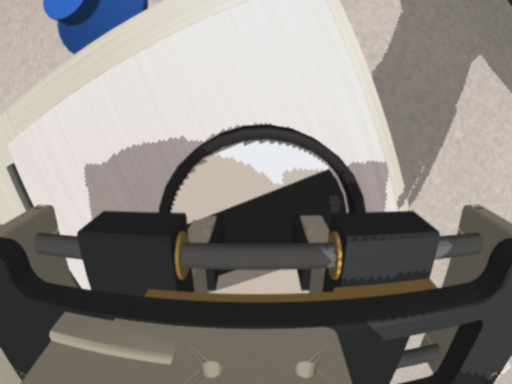

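The view shows the slot edge, from (215,210) to (330,170), about 20° off the jaws as expected. The moment has jumped to 0.47 N m, so the head is at or near the stop. One more small nudge, then I'll turn back, lift and look.

>>> drive_tool([
  [0, 0, 0, 0, 0, -0.2],
  [0, 0, 0, 0, 0, 0],
])

```text
t: 13.98
eef_pos: [0.5187, -0.0323, 0.1349]
ee_rot: [-3.141, -0.0, -2.33]
force: [0.5, 0.8, -2.1]
width: 0.0394
```

```bash
python3 -c "
from station import arm
s=arm.get_state();print(s['force'],s['moment'],s['ee_rot'])"
```

```text
[ 0.52410685  0.75596484 -2.09124421] [ 0.31656344 -0.11421327  1.28145568] [-3.14147474e+00 -3.85026755e-04 -2.33015989e+00]
```

>>> drive_tool([
  [0, 0, 0, 0, 0, 0.8],
  [0, 0, 0, 0, 0, 0.8],
  [0, 0, 0.25, 0, 0, 0.8],
  [0, 0, 0.5, 0, 0, 0],
  [0, 0, 1, 0, 0, 0],
])

```text
t: 14.6
eef_pos: [0.5176, -0.0326, 0.2044]
ee_rot: [3.139, -0.002, -2.081]
force: [0.5, 0.4, 0.2]
width: 0.0395
```

>>> drive_tool([
  [0, -1, 1, 0, 0, 0],
  [-0.3, -1, 0.5, 0, 0, 0],
  [-0.3, -1, 0, 0, 0, 0],
  [-0.3, -1, 0, 0, 0, 0],
  [0, 0, 0, 0, 0, 0],
])

```text
t: 15.22
eef_pos: [0.4816, -0.1944, 0.2651]
ee_rot: [3.141, -0.0, -2.084]
force: [1.0, 0.2, -0.7]
width: 0.0396
```

```bash
python3 - <<'E'
from h import *
ims=[]
for c in("top","scene"):
    im,d=arm.grab_frame(c); k=arm.get_calibration(c)["mtx"]; ims.append(im)
    v,u=np.indices(d.shape); P=w(c,np.c_[((u-k[0,2])/k[0,0]*d).ravel(),(-(v-k[1,2])/k[1,1]*d).ravel(),-d.ravel()])
    r=np.hypot(P[:,0]-.518,P[:,1]+.031)
    for nm,m in(("floor",(r<.048)&(P[:,2]<.136)&(P[:,2]>.12)),("top",(r<.062)&(P[:,2]>.142)&(P[:,2]<.152))):
        Q=P[m]; C=np.cov(Q[:,:2].T); e,V=np.linalg.eigh(C); a=np.degrees(np.arctan2(V[1,1],V[0,1]))%180
        print(c,nm,len(Q),Q.mean(0).round(4),"dir deg",a.round(1),np.sqrt(e).round(4))
    lm(c,["panel_edge","panel_hinge","housing","jar","band","funnel"])
cv2.imwrite("pics/e.png",cv2.resize(np.hstack(ims)[:,:,::-1],(800,300)))
E
```

```text
top floor 519 [ 0.5269 -0.0347  0.1289] dir deg 155.2 [0.0129 0.0213]
top top 741 [ 0.5311 -0.0295  0.1457] dir deg 83.9 [0.0223 0.0384]
top panel_edge []
top panel_hinge [(0.59, [0.664, -0.0845, 0.1185])]
top housing [(0.69, [0.5803, -0.0547, 0.0047])]
top jar [(0.84, [0.5904, 0.1811, -0.0018])]
top band [(0.68, [0.7306, 0.1595, 0.0003])]
top funnel [(0.85, [0.5216, -0.2825, 0.0022]), (0.24, [0.5793, -0.0528, 0.0028])]
scene floor 355 [ 0.5136 -0.0373  0.129 ] dir deg 158.3 [0.0114 0.0248]
scene top 711 [ 0.5205 -0.0294  0.145 ] dir deg 65.9 [0.0307 0.037 ]
scene panel_edge [(0.77, [0.4364, -0.0016, 0.1254]), (0.67, [0.5173, -0.0323, 0.1256])]
scene panel_hinge [(0.77, [0.6602, -0.0831, 0.1213])]
scene housing [(0.72, [0.5789, -0.052, 0.0003])]
scene jar [(0.83, [0.5873, 0.1838, -0.0017]), (0.42, [0.4345, -0.0013, 0.1234])]
scene band [(0.52, [0.7317, 0.1558, 0.0011])]
scene funnel [(0.56, [0.517, -0.28, 0.0033])]
```

View pics/e.png

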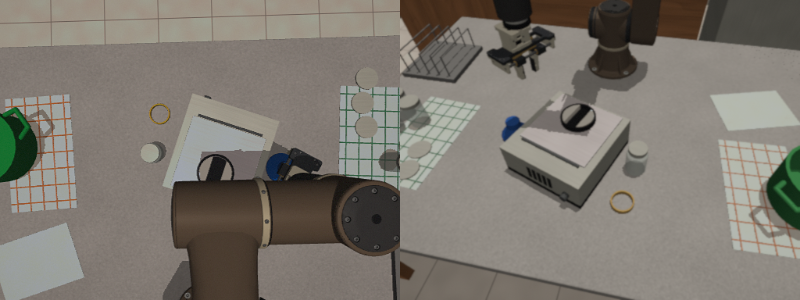

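The measured slot direction is 158.3° and a full lock would be about 160°. The moment rose sharply against the stop, and the tool is clear, so I'm handing in.

```bash
python3 -c "
from station import arm
print(arm.job_done(), arm.get_state()['t'])"
```

```text
the job is handed in; nothing more can be done
the job is handed in; nothing more can be done
```

The panel is shut and the fastener is turned clockwise to its stop, and I handed the job in. The clock read 15.2 s at the last move, well under the 42 s limit. No verdict was reported.

- **Shutting:** I pushed the panel down with closed fingertips until it sat firm at z = 0.126 m, with about 17 N downward load. Depth readings then put the panel face at 0.125 m.
- **Locking:** I set the fingertips in the slot about 40 mm apart along it, rather than closed, so that both walls were pushed evenly. The turning moment rose from 0.08 to 1.28 N m over the last 5° or so, which is the hard stop.
- **Last checks:** The scene camera put the slot at 158.3°, against about 160.3° expected when locked. The top camera gave 155°, but the arm partly hid the slot there, so I trust it less.
- **Surroundings:** The jar and band positions match the first pictures within about 5 mm. The funnel reads 4 to 11 mm off, but its reading was already at the nearer figure before the locking turn, and the tool stayed well above it whenever it was nearby. I put this down to detector error, though I did not check it separately. The tool ended up clear of everything, with a force reading near zero.

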